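# Shut the loaded incubator and hold the hidden bolt head

## Robot

A 6-joint arm with a two-finger parallel gripper is mounted at the origin on the work surface. World frame = base frame: x ahead of the robot, y to its left, z up, the work surface at z = 0. Lengths are in mm, angles in rad, forces in N, time in s.
With the tool pointing down it reaches from about 275 to 750 mm from the base axis. Payload 10.2 kg.
Tool frame: the origin (TCP) lies between the finger pads; the fingertips stand 14 mm ahead of it and the grasp point (between the pads) lies 5 mm behind it (tip_reach is the distance from the TCP to the fingertips, in mm); z points along the fingers, y is the line along which they close (so a half turn about z gives the same grasp; the last joint's range is limited). The gripper opens to 85 mm and grips with 20 to 120 N. Pads are 22 mm wide; open, the fingers measure 114 mm over their backs; the gripper's body (76 mm by 85 mm) begins 54 mm behind the grasp point. The pads swing forward as they close: fully open they stand 13 mm farther back than shut.
Start: joints at [-1.482, 0.313, 1.498, -0, 1.331, -0.223], TCP at [161.043, -499.696, 245.294] pointing down, gripper open.
Joint ranges: [-2.94, 2.94], [-0.97, 2.17], [0.19, 2.56], [-1.23, 4.37], [0.02, 3.11], [-2.88, 2.88]. Speed limits (rad/s): [2.39, 2.39, 3.01, 3.14, 3.14, 3.14].

## Interface

Orientations are given as a unit quaternion [w, x, y, z].
In Python, from rig import * gives the robot as it stands.
- The arm moves only by the tool arm_command, never from a script. Its argument "steps" is a list that holds one entry, the list of rows, each a list of 7 numbers: the opening, from 0 (shut) to 1 (fully open), then the shift along the tool's x, y, z each as a share of 0.05 m, from -1 to 1, then the turn, a rotation vector about the tool's x, y, z each as a share of 0.15 rad, from -1 to 1. A call has 1 to 8 rows; each row shifts and turns the commanded pose from where the row before left it, along the tool's axes as they then stand; what a row does not reach is not made up. A row lasts 1/8 s, in which the tool goes at most 62.5 mm and 10.7 degrees, less where a joint would pass 70% of its speed; a pose out of reach is approached as far as the arm can. A call with a number of a shift or a turn outside -1 to 1 is refused whole. A call with a gripper value outside its range is refused whole. The fingers move at their own pace and stop on an object; "squeeze" is the grip in N (left out, the last holds). Time passes only in rows, so rows that do not move let the fingers close. It gives the time, the measured TCP pose, the force, the opening and the grip force at its end, in the units of the state.
- sense(): the state, without advancing time (a new reading comes with each control period).
- capture(name): name is "scene" or "top"; returns the picture (420x560x3 uint8, red, green, blue); there is no depth.
- get_calibration(name): a dict with "intrinsics" (3x3 intrinsics, pixels), "rvec" (rotation vector, rad) and "tvec" (3), from world to camera coordinates, as OpenCV has them. Camera axes: x right, y down, z forward; pixel columns grow to the right and rows downward; lengths in mm; the calibration is good to about 2 mm. A picture is of the moment at which its call begins. get_calibration takes no time and is no camera call.
- finish_job(): hands the job in; it is judged then, once.
The state is a dict: "time_s": time; "joints": joint angles; "dq": joint speeds; "tau": joint torques, N m; "eef_pos": TCP position; "ee_rot": TCP orientation; "force": force on the tool from outside, world axes, zero at the start; "wrist_torque": the same for the moment, N m; "grip_width": opening from 0.0 (shut) to 1.0 (fully open); "grip_force": force on a finger pad.
Only numpy, scipy, OpenCV 4.12 (cv2) and the standard library are available. Lean on these libraries where they do the work, as an engineer would, in place of code of your own. Each camera call takes 0.05 s, during which the arm holds its last target. There are 200 camera calls.

## Task

The tube incubator is loaded: first swing its steel lid fully shut. Then reach straight down into the narrow gap between the incubator and its hold-down bracket, grip the hexagonal bolt head hidden in there firmly between the fingers, across two opposite sides, and stop it from turning, since the nut driver on the other side of the bracket is slowly dragging it round. Finish while still holding the bolt head still, with the lid still shut, and do not shift or knock over the loose things on the bench.

Things in the scene. Friction and masses are not known exactly. Their poses are not given: they have to be found in the camera images.
- bath: the tube incubator: a white open-topped box, 170 mm (its x) by 260 mm (its y) by 140 mm high, fixed to the bench, with a rack of capped tubes inside, all below the rim. Origin: centre of its underside. Its +x side (world -y, give or take 0.22 rad) carries the lid's hinge and faces the bracket.
- lid (a joint): opening angle of the incubator's lid, a steel plate of 170 x 260 x 8 mm, about 0.35 kg: 0 = fully shut on the rim; it starts open past upright at 1.6 to 1.8 rad, leaning over the gap with the bolt, and stops at 1.9. The hinge is stiff (friction about 0.44 N m): the lid stays at whatever angle it is left and must be pushed all the way down.
- lid_hinge (a point): middle of the lid's hinge line, on the incubator's top +x edge (85 mm from its centre, 140.5 mm above the bench). The hinge line runs along the incubator's y. This frame turns with the lid: the plate extends 170 mm along its -x and 130 mm to both sides along y; underside at z = 0, outer face at z = 8 mm.
- lid_handle (a point): grip point of the black knob on the lid's outer face: 140 mm from the hinge line, in the middle of the lid's width, 35 mm out from the outer face. The knob is 28 mm across and stands 43 mm out; the plate beside it is bare.
- bracket: steel hold-down bracket, fixed beside the incubator's hinge side, same axes: an upright leaf 140 mm long (y), 8 thick, 132 high. Origin: on the bench, under the bolt, in the leaf's face towards the incubator. The gap between this face and the incubator's wall is 54 mm wide, open above and at both ends. On the outer side (+x) a foot and a nut driver in a cradle reach out 190 mm, 124 mm high.
- bolt: hexagonal steel bolt head in the gap: 24 mm across flats, 27.7 across corners, 14 thick, axis level, turning in place at about 0.15 rad/s under the driver's 0.12 N m; a firm grip across it (20 N or more) at any angle stops it. Origin: its centre, 103 mm above the bench, 17 mm off the bracket's face (collar between). x: bolt axis, the bracket's x; y: normal to a pair of flats
- jar: a small amber screw-top jar, 56 mm across, 80 mm high, near the far end of the gap; origin at the centre of its underside, z up. Bystander.
- beaker: a glass beaker, 60 mm across, 80 mm high, at the gap's end nearer the robot; origin at the centre of its underside. Bystander.
- wrench: a loose 150 mm steel spanner lying beyond the nut driver's outer end; origin under its middle. Bystander.
- bottle_a: a clear glass reagent bottle with a blue cap, 70 mm across, 160 mm high, left of the incubator; origin at the centre of its underside. Bystander.
- bottle_b: an amber reagent bottle with a blue cap, 66 mm across, 140 mm high, left of the incubator; origin at the centre of its underside. Bystander.
- rack: an orange tube rack, 100 x 50 x 50 mm, left of the incubator; origin at the centre of its underside. Bystander.
- dishes: a stack of clear culture dishes, 90 mm across, 45 mm high, on the right near the robot; origin at the centre of its underside. Bystander.

How it is judged:
By the outcome, as a careful person would: the job done as asked, in the order asked, and still so for the second after the job is handed in, while the arm keeps its last pose, push and grip.
It also fails if it takes over 42 s, if anything falls off the work surface, if the arm or the gripper's body presses on something with over 40 N, if the wrist force passes 120 N, or if a joint passes its speed limit or range.

## Working session

There is one attempt and no reset: what is moved stays moved. The work goes in short steps, Python scripts to look and compute and a tool call to move; the robot and the scene stay as the last step left them, time stands still between calls to the robot, and variables do not carry over. Pictures are saved under pics/ and viewed, at most 10 in all, crops included, and the job is handed in when it is done.

Besides the shell and the picture viewer there is one more tool, called after "Call:" as name(argument=value, ...) on one line, values as JSON. arm_command: Moves the arm, as the interface text tells. Its arguments: {"type":"object","properties":{"steps":{"type":"array"},"squeeze":{"type":"number"}},"required":["steps"]}

```bash
mkdir -p pics
python3 - <<'E'
from rig import *
import cv2
s=sense();print(s['time_s'],s['eef_pos'],s['ee_rot'],s['grip_width'],s['force'])
for n in("scene","top"):
    cv2.imwrite(f"pics/{n}0.png",cv2.cvtColor(capture(n),cv2.COLOR_RGB2BGR)); c=get_calibration(n); print(n,c)
E
```

```text
0.0 [ 161.01998203 -499.42713306  244.72091125] [-6.65419758e-04  9.87873576e-01  1.55258989e-01  4.33220959e-05] 0.9966534602454413 [ 0.78459221  0.4283473  -0.44348106]
scene {'intrinsics': array([[421.84427323,   0.        , 272.18351662],
       [  0.        , 421.84427323, 208.0919308 ],
       [  0.        ,   0.        ,   1.        ]]), 'rvec': array([ 2.34997793,  0.547751  , -0.21194674]), 'tvec': array([-512.87599175, -104.26221587, 1291.94574999])}
top {'intrinsics': array([[435.13185891,   0.        , 290.94751007],
       [  0.        , 435.13185891, 207.44236057],
       [  0.        ,   0.        ,   1.        ]]), 'rvec': array([ 2.19557702, -2.1614334 ,  0.10198132]), 'tvec': array([-3.26311138e-01,  5.63512370e+02,  1.34374846e+03])}
```

View pics/scene0.png

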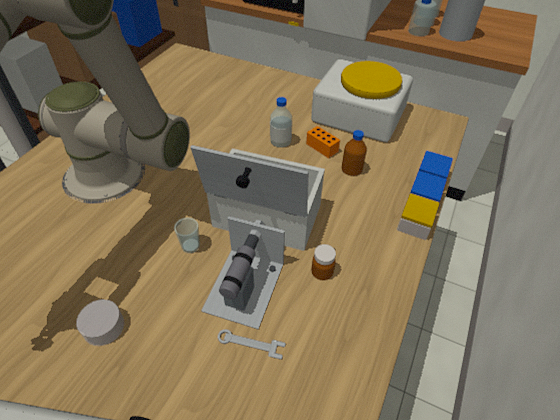

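View pics/top0.png

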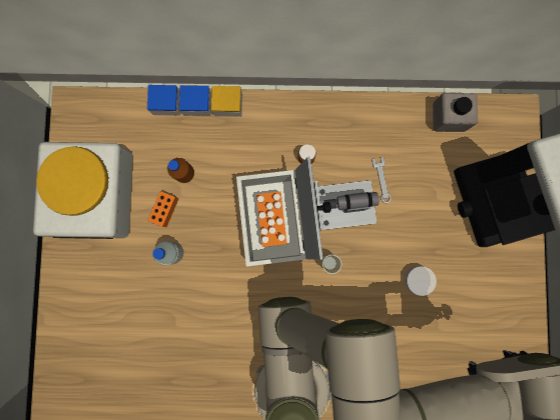

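The scene view shows the open lid (knob near 243,180) leaning over the gap, with the bracket and driver below it. In the top view the incubator is around (272,218), the lid edge around (310,210), the jar at (307,152) and the beaker at (331,264). I'll zoom in to measure these.

Run:
```python
import cv2
a=cv2.imread('pics/top0.png')[140:290,225:425]; cv2.imwrite('pics/t1.png',cv2.resize(a,None,fx=4,fy=4,interpolation=cv2.INTER_CUBIC))
a=cv2.imread('pics/scene0.png')[140:290,170:370]; cv2.imwrite('pics/s1.png',cv2.resize(a,None,fx=4,fy=4,interpolation=cv2.INTER_CUBIC))
```

```text
(no output)
```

View pics/t1.png

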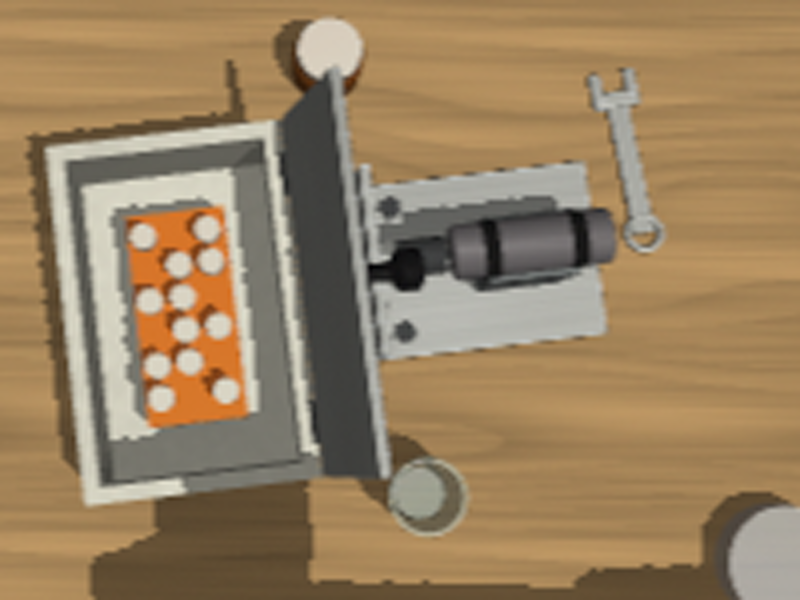

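View pics/s1.png

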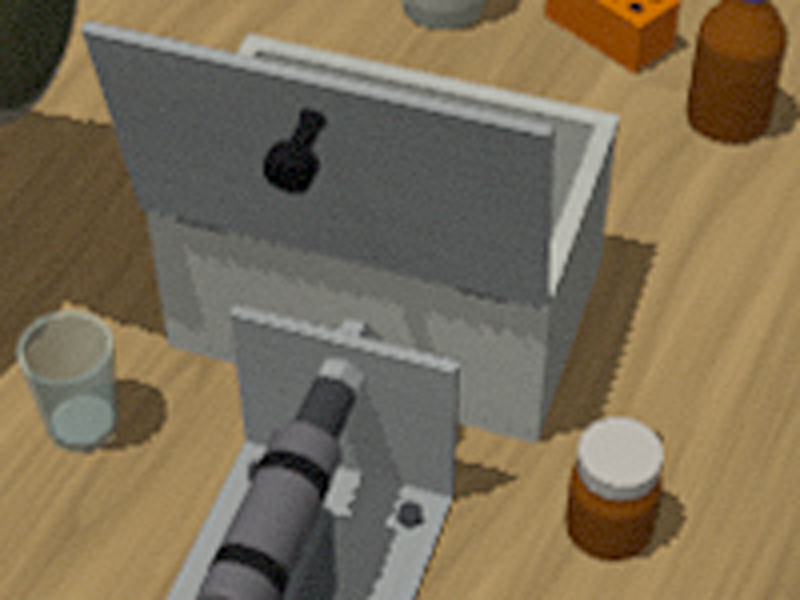

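The crops give these points:
- **Top:** rim corners at (46,150), (88,506) and (275,122), and lid free edge at (333,68) to (385,475).
- **Scene:** box base corners at (168,348) and (540,440), leaf top edge at (235,320) to (458,372), and knob at (292,165).

Next I fit a single model to all of them.

```bash
cat > h.py <<'E'
from rig import *
import numpy as np, cv2
from scipy.optimize import least_squares
from scipy.spatial.transform import Rotation as R
def proj(n,P):
    c=get_calibration(n); return cv2.projectPoints(np.atleast_2d(np.array(P,float)),c['rvec'],c['tvec'],c['intrinsics'],None)[0][:,0]
def ray(n,uv,z):
    c=get_calibration(n);Rm=cv2.Rodrigues(c['rvec'])[0];o=-Rm.T@c['tvec']
    d=Rm.T@np.linalg.inv(c['intrinsics'])@[uv[0],uv[1],1];return o+d*(z-o[2])/d[2]
def Rz(a): return R.from_euler('z',a).as_matrix()
E
python3 - <<'E'
from h import *
T=lambda x,y:(225+x/4-.375,140+y/4-.375); S=lambda x,y:(170+x/4-.375,140+y/4-.375)
B=lambda *p:(lambda q:np.array(p,float)); 
def L(r,y,h): # lid: hinge at (85,.,140.5)
    return lambda q:np.array([85-r*np.cos(q[3])+h*np.sin(q[3]),y,140.5+r*np.sin(q[3])+h*np.cos(q[3])])
K=lambda x,y,z:(lambda q:np.array([x,y+q[4],z]))
obs=[('top',B(-85,130,140),T(46,150)),('top',B(-85,-130,140),T(88,506)),('top',B(85,130,140),T(275,122)),
('top',L(170,130,8),T(340,68)),('top',L(170,-130,8),T(389,475)),
('scene',B(-85,130,140),S(618,120)),('scene',B(85,130,0),S(540,440)),('scene',B(85,-130,0),S(168,350)),
('scene',L(170,-130,8),S(88,32)),('scene',L(170,130,8),S(550,133)),('scene',L(140,0,43),S(290,168)),('top',L(140,0,43),T(407,268)),
('scene',K(147,-70,132),S(236,320)),('scene',K(147,70,132),S(458,371))]
def W(f,q): return Rz(q[2])@f(q)+[q[0],q[1],0]
def res(q): return np.concatenate([proj(n,W(f,q))[0]-uv for n,f,uv in obs])
r=least_squares(res,[520,0,-np.pi/2,1.7,0],x_scale=[10,10,.1,.1,10],loss='soft_l1')
q=r.x;print(q,'yaw off',q[2]+np.pi/2);print(res(q).reshape(-1,2).round(1).tolist())
np.save('q.npy',q)
for nm,p in dict(hinge=[85,0,140.5],bolt=[122,q[4],103],knob=L(140,0,35)(q),edge=L(170,0,0)(q),ltip_far=L(170,130,0)(q),ltip_near=L(170,-130,0)(q)).items(): print(nm,(Rz(q[2])@p+[q[0],q[1],0]).round(1))
print('jar',ray('scene',S(620,450),80),ray('top',T(330,48),80)); print('beaker',ray('top',T(428,497),80),ray('scene',S(67,350),80))
E
```

```text
[522.74612773  67.63536839  -1.42915838   1.73837698  23.11362057] yaw off 0.14163795046381722
[[-0.4, -0.2], [-0.3, 0.6], [0.6, -0.5], [-0.5, -0.3], [0.9, 0.9], [0.1, -0.8], [-0.5, 1.3], [0.4, -0.1], [-1.6, -0.4], [0.9, 0.3], [0.9, -0.0], [-0.0, 0.4], [-0.7, -0.8], [0.6, 0.8]]
hinge [534.7 -16.5 140.5]
bolt [562.9 -49.9 103. ]
knob [542.9 -73.8 272.7]
edge [538.7 -44.6 308.1]
ltip_far [667.4 -26.2 308.1]
ltip_near [410.  -62.9 308.1]
jar [727.54229968 -36.53475192  80.        ] [730.45003075 -38.01057047  80.        ]
beaker [ 391.36631701 -115.2956803    80.        ] [ 392.07636418 -116.55624591   80.        ]
```

The fit is good to about 1 px, and the jar and beaker agree between the two views. The same wrist angle works for both the push and the grip: tool x = -bath x, tool y = bath y. Now I work out the approach rows.

```bash
cat >> h.py <<'E'
q=np.load('q.npy'); YT=q[2]+np.pi   # wanted yaw of tool x
def bath(p): return Rz(q[2]).T@(np.array(p,float)-[q[0],q[1],0])
def st():
    s=sense(); M=R.from_quat(np.roll(s['ee_rot'],-1)).as_matrix()
    print('t',round(s['time_s'],2),'bath',bath(s['eef_pos']).round(1),'yawerr',round(np.angle(np.exp(1j*(YT-np.arctan2(M[1,0],M[0,0])))),3),'tilt',M[:2,2].round(3),'F',np.round(s['force'],1),'grip',round(s['grip_width'],3),round(s['grip_force'],1))
    return s,M
E
python3 - <<'E'
from h import *
s,M=st(); p=s['eef_pos']; tgt=Rz(q[2])@[165,-75,285]+[q[0],q[1],0]
print(tgt); d=(tgt-p)/11; phi=.3117
for i in range(9):
    f=phi+.15*i; print((np.array([d@[np.cos(f),np.sin(f),0],d@[np.sin(f),-np.cos(f),0],-d[2]])/50).round(2))
E
```

```text
t 0.1 bath [ 510.4 -438.2  244.8] yawerr 1.401 tilt [-0.     0.001] F [ 0.7 -0.  -0.9] grip 1.003 0.0
[ 471.78937047 -106.29970251  285.        ]
[ 0.76 -0.51 -0.07]
[ 0.82 -0.39 -0.07]
[ 0.87 -0.26 -0.07]
[ 0.9  -0.13 -0.07]
[ 0.91  0.01 -0.07]
[ 0.9   0.14 -0.07]
[ 0.87  0.28 -0.07]
[ 0.82  0.4  -0.07]
[ 0.75  0.52 -0.07]
```

Call:
arm_command(steps=[[[0,0.76,-0.51,-0.08,0,0,-1],[0,0.82,-0.39,-0.08,0,0,-1],[0,0.87,-0.26,-0.08,0,0,-1],[0,0.9,-0.13,-0.08,0,0,-1],[0,0.91,0,-0.08,0,0,-1],[0,0.9,0.14,-0.08,0,0,-1],[0,0.87,0.28,-0.08,0,0,-1],[0,0.82,0.4,-0.08,0,0,-1]]])

```text
time_s: 1.1
eef_pos: [386.7, -211.7, 277.3]
ee_rot: [-0.0, 0.726, 0.688, -0.0]
force: [0.7, -0.3, 0.4]
grip_width: -0.0
grip_force: 0.0
```

```bash
python3 -c "
from h import *
st()"
```

```text
t 1.1 bath [ 257.3 -174.2  277.3] yawerr 0.196 tilt [-0.  0.] F [ 0.7 -0.3  0.4] grip -0.0 0.0
```

Call:
arm_command(steps=[[[0,0.4,0.5,-0.04,0,0,-0.65],[0,0.4,0.5,-0.04,0,0,-0.65],[0,0.45,0.5,-0.04,0,0,0],[0,0.45,0.5,-0.04,0,0,0],[0,0,0,0,0,0,0]]])

```text
time_s: 1.72
eef_pos: [480.5, -120.8, 285.0]
ee_rot: [-0.0, 0.656, 0.754, 0.0]
force: [-0.0, -0.5, -0.0]
grip_width: -0.0
grip_force: 0.0
```

Run:
```python
from h import *
s,M=st(); b=bath(s['eef_pos'])
th=np.arange(1.6,-.01,-.1)
r=130
X=85-r*np.cos(th)+8*np.sin(th)+11; Z=140.5+r*np.sin(th)+8*np.cos(th)+14
P=np.c_[X,Z]; print('first',P[0]); D=np.diff(P,axis=0)/50
for t,p,d in zip(th[1:],P[1:],D): print(round(t,1),p.round(0),'row x %.2f z %.2f'%(-d[0],-d[1]))
```

```text
t 1.73 bath [180.6 -68.5 285. ] yawerr 0.003 tilt [-0.  0.] F [-0.  -0.5 -0. ] grip -0.0 0.0
first [107.79252672 284.21097222]
1.5 [ 95. 285.] row x 0.26 z -0.01
1.4 [ 82. 284.] row x 0.26 z 0.02
1.3 [ 69. 282.] row x 0.26 z 0.04
1.2 [ 56. 279.] row x 0.25 z 0.07
1.1 [ 44. 274.] row x 0.24 z 0.09
1.0 [ 32. 268.] row x 0.23 z 0.12
0.9 [ 21. 261.] row x 0.22 z 0.14
0.8 [ 11. 253.] row x 0.21 z 0.16
0.7 [  2. 244.] row x 0.19 z 0.18
0.6 [ -7. 235.] row x 0.17 z 0.20
0.5 [-14. 224.] row x 0.15 z 0.21
0.4 [-21. 212.] row x 0.13 z 0.23
0.3 [-26. 201.] row x 0.10 z 0.24
0.2 [-30. 188.] row x 0.08 z 0.25
0.1 [-33. 175.] row x 0.05 z 0.25
-0.0 [-34. 162.] row x 0.03 z 0.26
```

Call:
arm_command(steps=[[[0,0.4,-0.1,0,0,0,0],[0,0.4,0,0,0,0,0],[0,0.3,0,0,0,0,0],[0,0.3,0,0,0,0,0],[0,0.3,0,0,0,0,0],[0,0.26,0,0.02,0,0,0]]])

```text
time_s: 2.48
eef_pos: [461.5, -25.0, 284.5]
ee_rot: [0.0, 0.657, 0.754, 0.0]
force: [1.6, -3.4, 3.6]
grip_width: -0.0
grip_force: 1.7
```

```bash
python3 -c "
from h import *
st()"
```

```text
t 2.48 bath [ 83.1 -73.7 284.5] yawerr 0.006 tilt [ 0.001 -0.   ] F [ 1.6 -3.4  3.6] grip -0.0 1.7
```

Call:
arm_command(steps=[[[0,0.26,0,0.04,0,0,0],[0,0.25,0,0.07,0,0,0],[0,0.24,0,0.09,0,0,0],[0,0.23,0,0.12,0,0,0],[0,0.22,0,0.14,0,0,0],[0,0.21,0,0.16,0,0,0],[0,0.19,0,0.18,0,0,0],[0,0.17,0,0.2,0,0,0]]])

```text
time_s: 3.48
eef_pos: [449.4, 62.6, 233.5]
ee_rot: [-0.0, 0.657, 0.754, 0.0]
force: [1.5, -1.3, 1.7]
grip_width: -0.0
grip_force: 0.9
```

```bash
python3 -c "
from h import *
st()"
```

```text
t 3.48 bath [ -5.3 -73.4 233.5] yawerr 0.006 tilt [-0.  0.] F [ 1.5 -1.3  1.7] grip -0.0 0.9
```

Call:
arm_command(steps=[[[0,0.15,0,0.21,0,0,0],[0,0.13,0,0.23,0,0,0],[0,0.1,0,0.24,0,0,0],[0,0.08,0,0.25,0,0,0],[0,0.05,0,0.25,0,0,0],[0,0.03,0,0.22,0,0,0],[0,0,0,0.04,0,0,0]]])

```text
time_s: 4.35
eef_pos: [445.8, 88.8, 162.4]
ee_rot: [-0.0, 0.657, 0.754, -0.0]
force: [-7.7, 1.1, 21.0]
grip_width: -0.0
grip_force: 10.4
```

```bash
python3 -c "
from h import *
st()"
```

```text
t 4.35 bath [-31.8 -73.2 162.4] yawerr 0.006 tilt [-0.  0.] F [-7.7  1.1 21. ] grip -0.0 10.4
```

Call:
arm_command(steps=[[[0,0,0,0,0,0,0],[0,0,0,-0.6,0,0,0],[0.4,0,0,-0.9,0,0,0],[0.7,0,0,0,0,0,0]]])

```text
time_s: 4.85
eef_pos: [447.0, 88.4, 239.6]
ee_rot: [0.002, 0.657, 0.753, 0.002]
force: [-0.5, 0.5, -1.0]
grip_width: 0.418
grip_force: 0.0
```

Run:
```python
from h import *
st()
for n in('top','scene'):
    im=cv2.cvtColor(capture(n),cv2.COLOR_RGB2BGR); cv2.imwrite(f'pics/{n}2.png',im)
    p=proj(n,Rz(q[2])@[122,q[4],110]+[q[0],q[1],0])[0]; print(n,p)
a=cv2.imread('pics/top2.png')[160:260,235:370];b=cv2.imread('pics/scene2.png')[170:270,195:330]
f=lambda a:cv2.resize(a,None,fx=5.9,fy=5.9,interpolation=cv2.INTER_CUBIC)
cv2.imwrite('pics/t3.png',f(a));cv2.imwrite('pics/s3.png',f(b))
```

```text
t 4.85 bath [-31.3 -72.  239.6] yawerr 0.006 tilt [ 0.006 -0.001] F [-0.5  0.5 -1. ] grip 0.418 0.0
top [310.89213614 205.41255381]
scene [259.67639855 224.15934965]
```

View pics/t3.png

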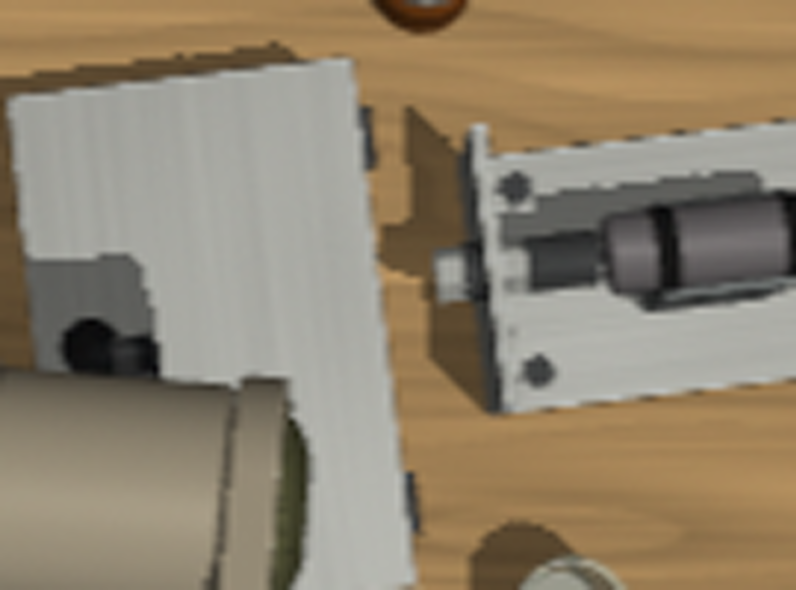

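View pics/s3.png

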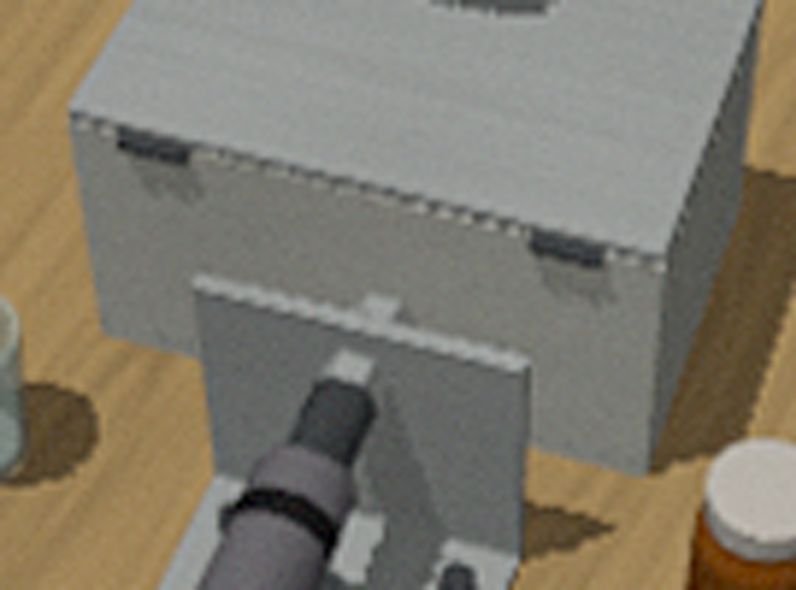

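The lid lies flush on the rim. The bolt head shows in the top crop at about (453,276), or about (311.4,206.4) in the full image. That is within 3 mm of the prediction. Moving above it now.

Call:
arm_command(steps=[[[0.6,-0.77,0.46,0,0,0,0],[0.6,-0.77,0.46,0,0,0,0],[0.6,-0.77,0.46,0,0,0,0],[0.6,-0.77,0.46,0,0,0,0],[0.6,0,0,0,0,0,0],[0.6,0,0,0,0,0,0]]])

```text
time_s: 5.7
eef_pos: [557.3, -51.1, 236.0]
ee_rot: [-0.001, 0.657, 0.754, -0.0]
force: [-0.3, 1.0, 0.5]
grip_width: 0.6
grip_force: 0.0
```

Run:
```python
from h import *
st()
U=lambda x,y:(235+x/5.9-.42,160+y/5.9-.42)
print('bolt',bath(ray('top',U(453,276),112)),'leaf',bath(ray('top',U(470,128),132)),bath(ray('top',U(490,412),132)))
print('lid corner',bath(ray('top',U(352,60),148.5)),bath(ray('top',U(10,98),148.5)))
```

```text
t 5.7 bath [122.4  17.4 236. ] yawerr 0.006 tilt [-0.002  0.001] F [-0.3  1.   0.5] grip 0.6 0.0
bolt [122.8764787   19.99012578 112.        ] leaf [139.4767155   90.05986959 132.        ] [130.87611737 -50.20193768 132.        ]
lid corner [ 85.34666916 128.19092921 148.5       ] [-82.47292182 130.42096759 148.5       ]
```

Call:
arm_command(steps=[[[0.6,0,0.05,0.6,0,0,0],[0.6,0,0,0.6,0,0,0],[0.6,0,0,0.5,0,0,0],[0.6,0,0,0.4,0,0,0],[0.6,0,0,0.3,0,0,0],[0.6,0,0,0.2,0,0,0],[0.6,0,0,0,0,0,0]]])

```text
time_s: 6.58
eef_pos: [560.1, -50.9, 107.0]
ee_rot: [-0.0, 0.657, 0.754, -0.0]
force: [0.8, -0.2, 0.3]
grip_width: 0.603
grip_force: 0.0
```

```bash
python3 -c "
from h import *
st()"
```

```text
t 6.58 bath [122.6  20.3 107. ] yawerr 0.005 tilt [-0.001  0.   ] F [ 0.8 -0.2  0.3] grip 0.603 0.0
```

Call:
arm_command(steps=[[[0.6,0,0,0.18,0,0,0],[0.6,0,0,0,0,0,0],[0,0,0,0,0,0,0],[0,0,0,0,0,0,0],[0,0,0,0,0,0,0],[0,0,0,0,0,0,0],[0,0,0,0,0,0,0]]], squeeze=60)

```text
time_s: 7.45
eef_pos: [561.4, -51.1, 99.0]
ee_rot: [0.001, 0.657, 0.754, 0.001]
force: [5.4, 2.5, 2.7]
grip_width: 0.32
grip_force: 58.9
```

```bash
python3 -c "
from h import *
s,_=st();print(s['grip_width']*85,s['wrist_torque'])"
```

```text
t 7.45 bath [123.   21.5  99. ] yawerr 0.006 tilt [ 0.003 -0.   ] F [5.4 2.5 2.7] grip 0.32 58.9
27.238470902460243 [ 0.26271427 -0.88880268  0.05461204]
```

The grip is firm, but 27.2 mm of opening means the pads are near the corners rather than on the flats, where it would read 24 mm. I'll back off slightly, let the driver turn the bolt round, and grip again.

Call:
arm_command(steps=[[[0.5,0,0.03,0,0,0,0],[0.5,0,0,0,0,0,0],[0.5,0,0,0,0,0,0],[0.5,0,0,0,0,0,0],[0.5,0,0,0,0,0,0],[0.5,0,0,0,0,0,0],[0.5,0,0,0,0,0,0],[0.5,0,0,0,0,0,0]]])

```text
time_s: 8.45
eef_pos: [561.9, -51.0, 98.3]
ee_rot: [-0.0, 0.657, 0.753, -0.0]
force: [0.0, 0.2, 1.0]
grip_width: 0.5
grip_force: 0.0
```

Call:
arm_command(steps=[[[0.5,0,0,0,0,0,0],[0.5,0,0,0,0,0,0],[0.5,0,0,0,0,0,0],[0.5,0,0,0,0,0,0],[0.5,0,0,0,0,0,0],[0.5,0,0,0,0,0,0],[0.5,0,0,0,0,0,0],[0.5,0,0,0,0,0,0]]])

```text
time_s: 9.45
eef_pos: [561.9, -50.9, 98.3]
ee_rot: [-0.0, 0.657, 0.754, 0.0]
force: [-0.6, -0.0, 0.1]
grip_width: 0.503
grip_force: 0.0
```

Call:
arm_command(steps=[[[0,0,0,0,0,0,0],[0,0,0,0,0,0,0],[0,0,0,0,0,0,0],[0,0,0,0,0,0,0]]], squeeze=60)

```text
time_s: 9.95
eef_pos: [561.5, -51.0, 98.6]
ee_rot: [-0.0, 0.657, 0.754, -0.0]
force: [-5.0, 0.2, 5.1]
grip_width: 0.317
grip_force: 58.6
```

That fits: the bolt has gone from about 10° before a corner to about 11° past it, so a flat should come up in about 2.1 s.

Call:
arm_command(steps=[[[0.5,0,0,0,0,0,0],[0.5,0,0,0,0,0,0],[0.5,0,0,0,0,0,0],[0.5,0,0,0,0,0,0],[0.5,0,0,0,0,0,0],[0.5,0,0,0,0,0,0],[0.5,0,0,0,0,0,0],[0.5,0,0,0,0,0,0]]])

```text
time_s: 10.95
eef_pos: [561.9, -51.0, 98.3]
ee_rot: [0.0, 0.657, 0.754, -0.0]
force: [0.3, 0.2, 0.3]
grip_width: 0.496
grip_force: 0.0
```

Call:
arm_command(steps=[[[0.5,0,0,0,0,0,0],[0.5,0,0,0,0,0,0],[0.5,0,0,0,0,0,0],[0.5,0,0,0,0,0,0],[0.5,0,0,0,0,0,0],[0.5,0,0,0,0,0,0],[0.5,0,0,0,0,0,0]]])

```text
time_s: 11.82
eef_pos: [561.9, -51.0, 98.3]
ee_rot: [-0.0, 0.657, 0.754, -0.0]
force: [-0.0, 0.3, 0.7]
grip_width: 0.502
grip_force: 0.0
```

Call:
arm_command(steps=[[[0,0,0,0,0,0,0],[0,0,0,0,0,0,0],[0,0,0,0,0,0,0],[0,0,0,0,0,0,0],[0,0,0,0,0,0,0]]], squeeze=60)

```text
time_s: 12.45
eef_pos: [561.5, -51.0, 98.6]
ee_rot: [-0.0, 0.657, 0.754, -0.0]
force: [-4.9, -0.0, 4.3]
grip_width: 0.32
grip_force: 58.6
```

The width stayed at about 27 mm through three different phases, so the 22 mm wide pads may be closing on the collar behind the head. I'll move about 7 mm toward the incubator, away from the collar, and try again.

Call:
arm_command(steps=[[[0.5,0,0,0,0,0,0],[0.5,0,0,0,0,0,0],[0.5,0.14,0,0,0,0,0],[0.5,0,0,0,0,0,0],[0,0,0,0,0,0,0],[0,0,0,0,0,0,0],[0,0,0,0,0,0,0],[0,0,0,0,0,0,0]]])

```text
time_s: 13.45
eef_pos: [560.5, -43.9, 98.6]
ee_rot: [-0.0, 0.657, 0.754, -0.0]
force: [-5.1, 1.1, 4.9]
grip_width: 0.289
grip_force: 58.5
```

Run:
```python
from h import *
for i in range(3):
    s,_=st();print(s['grip_width']*85,s['wrist_torque'])
    im=cv2.cvtColor(capture('top' if i<2 else 'scene'),cv2.COLOR_RGB2BGR)
    cv2.imwrite('pics/g%d.png'%i,cv2.resize(im[150:270,230:390] if i<2 else im[150:290,170:340],None,fx=4,fy=4,interpolation=cv2.INTER_CUBIC))
```

```text
t 13.45 bath [115.7  21.6  98.6] yawerr 0.006 tilt [-0.001  0.   ] F [-5.1  1.1  4.9] grip 0.289 58.5
24.57827841219244 [ 0.16318084  0.67076023 -0.00999642]
t 13.5 bath [115.8  21.6  98.6] yawerr 0.006 tilt [-0.001  0.   ] F [-5.   0.6  5.2] grip 0.287 58.5
24.357213025700386 [ 0.15972479  0.6313008  -0.00766966]
t 13.55 bath [115.8  21.6  98.6] yawerr 0.006 tilt [-0.001  0.   ] F [-5.5  1.1  3.9] grip 0.289 58.5
24.54853416905449 [ 0.15845831  0.64116012 -0.01651839]
```

View pics/g2.png

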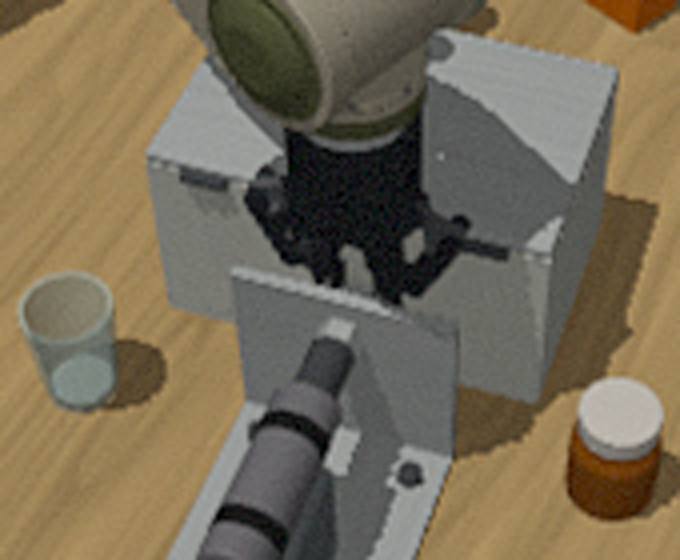

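Moving off the collar brought the width to 24.5 mm, so the pads are now on two flats of the head. The picture shows the fingers down in the gap, the lid shut, and the beaker and jar where they were. I'll hold for a second to confirm nothing creeps.

Call:
arm_command(steps=[[[0,0,0,0,0,0,0],[0,0,0,0,0,0,0],[0,0,0,0,0,0,0],[0,0,0,0,0,0,0],[0,0,0,0,0,0,0],[0,0,0,0,0,0,0],[0,0,0,0,0,0,0],[0,0,0,0,0,0,0]]])

```text
time_s: 14.6
eef_pos: [560.5, -43.9, 98.6]
ee_rot: [-0.0, 0.657, 0.754, -0.0]
force: [-4.6, 0.2, 5.2]
grip_width: 0.29
grip_force: 58.5
```

```bash
python3 -c "
from h import *
s,_=st();print(s['grip_width']*85,s['wrist_torque'])
if s['grip_force']>40 and 23<s['grip_width']*85<25.2: print(finish_job())"
```

```text
t 14.6 bath [115.8  21.6  98.6] yawerr 0.006 tilt [-0.001  0.   ] F [-4.6  0.2  5.2] grip 0.29 58.5
24.661401312217645 [ 0.14723486  0.66963533 -0.02270708]
the job is handed in; nothing more can be done
None
```

The lid is shut and the bolt head is held still across two flats at about 58 N (24.6 mm opening, steady for 1 s); handed in at 14.6 s, with the jar and beaker seen undisturbed and the other loose items not re-checked.

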